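Level the counting scale and hold the spirit level down

TASK

The chip-counting scale does not stand level. Gently lay the spirit level on the middle of its steel pan, pointing towards the black wheel of the screw foot, and let go of it; then turn the wheel until the bubble rests between the two lines. Last, press the level down flat on the pan from above, at its middle, with a light push of about 10 newtons, and finish while still pressing it like that with the bubble between the lines, so that a colleague can tighten the foot's lock nut; leave everything else on the table alone.

Things in the scene. Friction and masses are not known exactly. Their poses are not given: they have to be found in the camera images.
- scale: Counting scale: white housing 250 x 250 mm, 71 mm high, steel pan, sloping keypad out to x = -190 mm. Origin on the table under the pan's centre; x points from keypad to back, y from the pan's centre to the screw foot, z up. Fixed in place; only its deck tips, by a few thousandths of a radian, on two plain feet at y = -95 mm. Start yaw within 0.3 rad
- pan_center (a point): Centre of the pan's flat top, 85 mm above the table (1 mm less while the wheel's end is low). The pan is 230 x 230 mm, fixed to the scale's deck; nothing stands above it
- wheel_grip (a point): Centre of the black knurled wheel of the screw foot: a round disc 44 mm across, 22 mm high, axis upright, centre 66 mm above the table; below it the scale's lug (top at 36 mm). Grip it across at any yaw; light friction (0.06 N m), stays where left. Clockwise from above raises the scale at the wheel by 3 mm a turn. At the start this end is too low by 1.6 to 3.6 rad of turning
- level_mid (a point): Centre of the spirit level, half-way up: a straight yellow bar with black end caps, 180 mm long (its x axis), 28 mm wide (y) and 36 mm high, about 0.45 kg, lying flat on the table at the start, vial up. The vial is in the middle of its top, flush, and may be pressed on; either end may point to the wheel
- bubble (a joint): Place of the pale 14 mm bubble along the level's x axis, m: 0 mid-vial, positive towards +x, at most 0.018. It goes to the higher end, 2 mm for a slope of 0.001 rad: 3.35 mm per radian of the wheel when the level on the pan points at the wheel. Settles in about 1 s. It is between the two black lines (19 mm apart) while within 2.5 mm of 0
- chips_red: Dark red standing poker-chip roll, cylinder 39 mm across and 66 mm high; origin at the centre of its underside. A bystander: leave it alone
- chips_blue: Blue standing poker-chip roll, cylinder 39 mm across and 66 mm high; origin at the centre of its underside. A bystander: leave it alone
- chips_purple: Purple standing poker-chip roll, cylinder 39 mm across and 66 mm high; origin at the centre of its underside. A bystander: leave it alone
- tape_roll: Roll of brown parcel tape lying flat, 104 mm across and 48 mm high; origin at the centre of its underside. A bystander: leave it alone
- knife: Yellow utility knife lying along its x, 178 mm long, 28 mm wide, 19 mm high; origin under its handle's centre. A bystander: leave it alone
- weight: Brass 500 g test weight, 38 mm across and 72 mm high; origin at the centre of its underside. A bystander: leave it alone
- small_carton: Closed carton 120 x 90 mm, 70 mm high; origin at the centre of its underside. A bystander: leave it alone
Things that resemble listed ones, but are neither listed nor needed, are in the scene too. What is shaped like the part that bears level_mid but pink is not meant.

How it is judged:
On the way, in this order (a step that is already met when the one before it is completed fails the run):
1. the level lies on the middle of the pan, pointing at the wheel, let go, and the bubble has run off the middle (x of level_mid in the frame of scale between -0.05 and 0.05 m and y of level_mid in the frame of scale between -0.04 and 0.04 m and height (world z) of level_mid between 0.095 and 0.11 m and angle between the x axis of level_mid and the y axis of scale, either way round below 0.26 rad and angle between level_mid's own z axis and vertical below 0.05 rad and contact force between the fingers and level below 0.1 N and (value of joint bubble above 0.0032 m or value of joint bubble below -0.0032 m) and contact force between level and scale above 1.5 N and linear speed of level below 0.02 m/s), for 0.5 s.
2. with the level resting freely on the pan, the bubble has come to rest between the lines (x of level_mid in the frame of scale between -0.05 and 0.05 m and y of level_mid in the frame of scale between -0.04 and 0.04 m and height (world z) of level_mid between 0.095 and 0.11 m and angle between the x axis of level_mid and the y axis of scale, either way round below 0.26 rad and angle between level_mid's own z axis and vertical below 0.05 rad and contact force between the fingers and level below 0.1 N and value of joint bubble between -0.0025 and 0.0025 m and contact force between level and scale above 1.5 N and velocity of joint bubble between -0.003 and 0.003 m/s), for 0.4 s.
At the end, for the whole second after the job is handed in: The level lies flat on the pan (its centre within 50 mm of the pan's centre across and 40 mm along the level, pointing at the wheel within 15 degrees), the fingers press on it with 4 to 25 N, the pan carries it with more than 6.5 N, and the bubble stays within 2.5 mm of the middle, between the lines (x of level_mid in the frame of scale between -0.05 and 0.05 m and y of level_mid in the frame of scale between -0.04 and 0.04 m and height (world z) of level_mid between 0.095 and 0.11 m and angle between the x axis of level_mid and the y axis of scale, either way round below 0.26 rad and angle between level_mid's own z axis and vertical below 0.05 rad and value of joint bubble between -0.0025 and 0.0025 m and contact force between the fingers and level between 4 and 25 N and contact force between level and scale above 6.5 N and linear speed of level below 0.01 m/s); the arm keeps its last pose, push and grip.
It fails at once if the level is dropped or rammed on to the scale (more than 90 N between them) (contact force between level and scale above 90 N).
It fails at once if a bystander is moved by more than 25 mm or tipped (distance of any of chips_red, chips_blue, chips_purple, tape_roll, knife, weight, small_carton from where it was at the start of the episode above 0.025 m or angle between any of chips_red, chips_blue, chips_purple, tape_roll, knife, weight, small_carton's own z axis and vertical above 0.35 rad).
It also fails if it takes over 72 s, if anything falls off the work surface, if the arm or the gripper's body presses on something with over 40 N, if the wrist force passes 120 N, or if a joint passes its speed limit or range.

ROBOT

A 6-joint arm with a two-finger parallel gripper is mounted at the origin on the work surface. World frame = base frame: x ahead of the robot, y to its left, z up, the work surface at z = 0. Lengths are in m, angles in rad, forces in N, time in s.
With the tool pointing down it reaches from about 0.275 to 0.975 m from the base axis. Payload 8.4 kg.
Tool frame: the origin (TCP) lies where the fingers leave the gripper's body, on its centre line; the fingertips stand 88 mm ahead of it and the grasp point (between the pads) lies 69 mm ahead of it (bot.tips_ahead is the distance from the TCP to the fingertips, in m); z points along the fingers, y is the line along which they close (so a half turn about z gives the same grasp; the last joint's range is limited). The gripper opens to 92 mm and grips with 3 to 60 N. Pads are 20 mm wide; open, the fingers measure 128 mm over their backs; the gripper's body (75 mm by 189 mm) begins 69 mm behind the grasp point.
Start: joints at [-1.285, 0.353, 1.633, -0, 1.155, -0.002], TCP at [0.177, -0.599, 0.303] pointing down, gripper open.
Joint ranges: [-2.63, 2.63], [-0.92, 2.1], [0.06, 2.66], [-1.3, 4.44], [0, 2.69], [-3.02, 3.02]. Speed limits (rad/s): [2.22, 2.22, 2.79, 3.14, 3.14, 3.14].

INTERFACE

Orientations are given as a 3x3 rotation matrix whose columns are the frame's x, y, z axes.
In Python, from cell import bot gives the robot as it stands.
- The arm moves only by the tool play_rows, never from a script. Its argument "targets" is a list of rows, each a list of 5 numbers: the gripper command: -1 is fully open, 1 is shut, values between are in proportion, then the shift along the tool's x, y, z in units of 75 cm (1.0 is 75 cm), then the turn about the tool's z in units of 45 degrees (1.0 is 45 degrees). In form: [[claw, tx, ty, tz, spin], ...]. A call has exactly 8 rows; each row is the pose to reach, as a shift and turn from the pose commanded when the call began, along the tool's axes at that moment; what a row does not reach only later rows make up. A row lasts 1/8 s, in which the tool goes at most 62.5 mm and 10.7 degrees, less where a joint would pass 70% of its speed; a pose out of reach is approached as far as the arm can. A call with a number of a shift or a turn outside -1 to 1 is refused whole. A call with a gripper value outside its range is refused whole. The fingers move at their own pace and stop on an object; "newtons" is the grip in N (left out, the last holds). Time passes only in rows, so rows that repeat a pose let the fingers close, or fill a call up. It gives the time, the measured TCP pose, the force, the opening and the grip force at its end, in the units of the state.
- bot.observe(): the state, without advancing time (a new reading comes with each control period).
- bot.capture(name): name is "side" or "top"; returns a dict with "color" (400x640x3 uint8, red, green, blue), "camera_matrix" (3x3 intrinsics, pixels), "view" (4x4, takes a point from world to camera coordinates). Camera axes: x right, y down, z forward; pixel columns grow to the right and rows downward; lengths in m; the calibration is good to about 2 mm. A picture is of the moment at which its call begins. There is no depth.
- bot.hand_in(): hands the job in; it is judged then, once.
Trained networks look in a picture, given as the dict that the camera call returned (one of the last four; its "shot" number tells which), for a name from the list of things; names that differ only in an ending like _2 or _b are one class to them, and where a whole thing is asked for, a point or a joint stands for the part that bears it (a point fixed in the world has none). Each returns a list of dicts, best first, with "p" (0 to 1); they miss things now and then, are a little off and sometimes report something else, mostly with a low value. They report only what shows in the picture. A call takes as long as a camera call. They do not tell look-alikes from the thing itself.
- bot.search_frame(name, picture): "point" ([column, row] in pixels, amid what is visible of it).
- bot.landmark_of(name, picture): "point" ([column, row] in pixels: a listed point, or the origin of a listed thing).
The state is a dict: "time_s": time; "qpos": joint angles; "dq": joint speeds; "tau": joint torques, N m; "eef_pos": TCP position; "orientation": TCP orientation; "wrist_force": force on the tool from outside, world axes, zero at the start; "ft_torque": the same for the moment, N m; "gripper_width": opening from 0.0 (shut) to 1.0 (fully open); "grasp_force": force on a finger pad.
Only numpy, scipy, OpenCV 4.12 (cv2) and the standard library are available. Lean on these libraries where they do the work, as an engineer would, in place of code of your own. Each camera call takes 0.05 s, during which the arm holds its last target. There are 200 camera calls.

## Working session

There is one attempt and no reset: what is moved stays moved. The work goes in short steps, Python scripts to look and compute and a tool call to move; the robot and the scene stay as the last step left them, time stands still between calls to the robot, and variables do not carry over. Pictures are saved under pics/ and viewed, at most 10 in all, crops included, and the job is handed in when it is done.

Besides the shell and the picture viewer there is one more tool, called in YAML: its name, and indented under it one key for each argument. play_rows: Moves the arm, as the interface text tells. Its arguments: {"type":"object","properties":{"targets":{"type":"array"},"newtons":{"type":"number"}},"required":["targets"]}

```bash
mkdir -p pics; cat > h.py <<'E'
import numpy as np, cv2
from cell import bot
def ray(pic,px,z):
    K=np.array(pic["camera_matrix"]);V=np.array(pic["view"])
    d=V[:3,:3].T@np.linalg.solve(K,[px[0],px[1],1.]);c=-V[:3,:3].T@V[:3,3]
    return c+d*(z-c[2])/d[2]
def proj(pic,P):
    K=np.array(pic["camera_matrix"]);V=np.array(pic["view"])
    q=K@(V[:3,:3]@np.array(P)+V[:3,3]);return q[:2]/q[2]
def save(pic,n,crop=None,s=1):
    im=pic["color"][:,:,::-1]
    if crop: im=im[crop[1]:crop[3],crop[0]:crop[2]]
    cv2.imwrite("pics/"+n+".png",cv2.resize(im,None,fx=s,fy=s,interpolation=cv2.INTER_CUBIC))
E
python3 - <<'E'
from h import *
np.set_printoptions(precision=3,suppress=True)
Z=dict(scale=0,pan_center=.0845,wheel_grip=.066,level_mid=.018,chips_red=0,chips_blue=0,chips_purple=0,tape_roll=0,knife=0,weight=0,small_carton=0)
ps={n:bot.capture(n) for n in("side","top")}
for n,p in ps.items():
    save(p,n)
    V=np.array(p["view"]);print(n,"cam",-V[:3,:3].T@V[:3,3])
    for k,z in Z.items():
        print(k,[(np.round(r["p"],2),np.round(r["point"]),ray(p,r["point"],z)[:2]) for r in bot.landmark_of(k,p)[:3]])
print(bot.observe())
a=np.vstack([ps["side"]["color"],ps["top"]["color"]])
E
```

```text
side cam [ 0.109 -1.21   0.94 ]
scale [(np.float64(0.94), array([314., 208.]), array([0.513, 0.063]))]
pan_center [(np.float64(0.7), array([312., 186.]), array([0.512, 0.068]))]
wheel_grip [(np.float64(0.7), array([300., 169.]), array([0.514, 0.219]))]
level_mid [(np.float64(0.97), array([329., 283.]), array([ 0.437, -0.319])), (np.float64(0.68), array([380., 187.]), array([0.771, 0.085])), (np.float64(0.45), array([252., 292.]), array([ 0.229, -0.285]))]
chips_red [(np.float64(0.74), array([318., 156.]), array([0.643, 0.404]))]
chips_blue [(np.float64(0.63), array([277., 159.]), array([0.478, 0.435]))]
chips_purple [(np.float64(0.72), array([407., 246.]), array([ 0.725, -0.221]))]
tape_roll []
knife [(np.float64(0.57), array([330., 350.]), array([ 0.37 , -0.516]))]
weight [(np.float64(0.59), array([389., 214.]), array([ 0.746, -0.05 ]))]
small_carton []
top cam [ 0.278 -0.008  1.231]
scale [(np.float64(0.69), array([291., 195.]), array([0.518, 0.057]))]
pan_center [(np.float64(0.6), array([289., 193.]), array([0.508, 0.059]))]
wheel_grip [(np.float64(0.48), array([226., 189.]), arra
[... 577 characters left out ...]
, array([ 0.375, -0.505])), (np.float64(0.19), array([224., 191.]), array([0.529, 0.261]))]
weight []
small_carton [(np.float64(0.96), array([469., 170.]), array([ 0.599, -0.498]))]
{'time_s': 1.2, 'qpos': array([-1.285,  0.353,  1.633,  0.   ,  1.155, -0.002]), 'dq': array([-0.001, -0.002,  0.001,  0.002,  0.001, -0.002]), 'tau': array([ -0.001, -59.378, -33.458,   0.07 ,   0.016,  -0.   ]), 'eef_pos': array([ 0.177, -0.599,  0.303]), 'orientation': array([[ 0.959,  0.284,  0.   ],
       [ 0.284, -0.959,  0.   ],
       [ 0.   , -0.   , -1.   ]]), 'wrist_force': array([0.267, 0.338, 0.069]), 'ft_torque': array([0.013, 0.032, 0.005]), 'grasp_force': 0.0, 'gripper_width': 1.0012306840100473}
```

View pics/side.png

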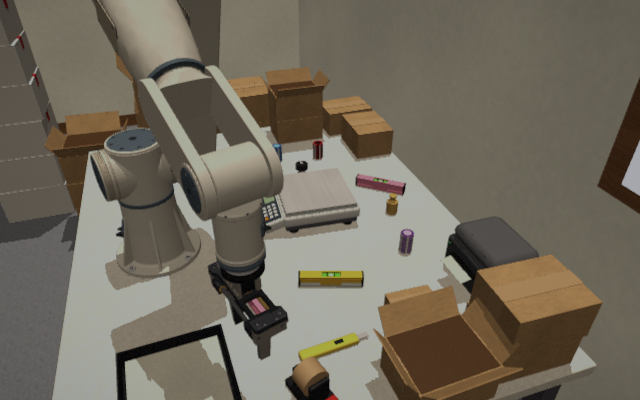

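View pics/top.png

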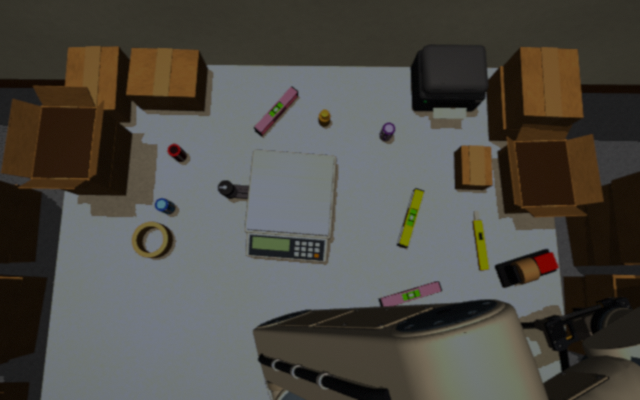

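The side view shows the yellow level at (331,278), the pan at (318,193) and the wheel at (301,166). In the top view the level is at (411,218), the pan at (290,192) and the wheel at (226,188). The pink bars are decoys.

```bash
python3 - <<'E'
from h import *
np.set_printoptions(precision=4,suppress=True)
for n,roi in(("top",(395,180,430,255)),("side",(290,262,372,295))):
    p=bot.capture(n);im=p["color"];x0,y0,x1,y1=roi
    hsv=cv2.cvtColor(im,cv2.COLOR_RGB2HSV)
    m=np.zeros(im.shape[:2],np.uint8);m[y0:y1,x0:x1]=((hsv[...,1]>110))[y0:y1,x0:x1]*255
    r=cv2.minAreaRect(cv2.findNonZero(m));b=cv2.boxPoints(r)
    print(n,r)
    W=np.array([ray(p,q,.030)[:2] for q in b]);print(W,W.mean(0))
    pts=cv2.findNonZero(m)[:,0];w=np.array([ray(p,q,.030)[:2] for q in pts]);u,s,vt=np.linalg.svd(w-w.mean(0));print(w.mean(0),vt[0])
    if n=="top":
        c=im[:, :, :];save(p,"topc",(210,140,430,270),3.6)
    else: save(p,"sidec",(240,140,380,300),3.6)
E
```

```text
top ((410.5995178222656, 217.5302734375), (10.440223693847656, 58.315513610839844), 16.927513122558594)
[[ 0.3672 -0.258 ]
 [ 0.5349 -0.315 ]
 [ 0.5257 -0.3448]
 [ 0.3583 -0.2872]] [ 0.4465 -0.3012]
[ 0.4461 -0.3018] [-0.9483  0.3173]
side ((330.4999694824219, 277.4999694824219), (62.99999237060547, 12.999998092651367), 0.0)
[[ 0.3535 -0.307 ]
 [ 0.3679 -0.2577]
 [ 0.5354 -0.3129]
 [ 0.5156 -0.3605]] [ 0.4431 -0.3095]
[ 0.4444 -0.3078] [ 0.9505 -0.3107]
```

View pics/topc.png

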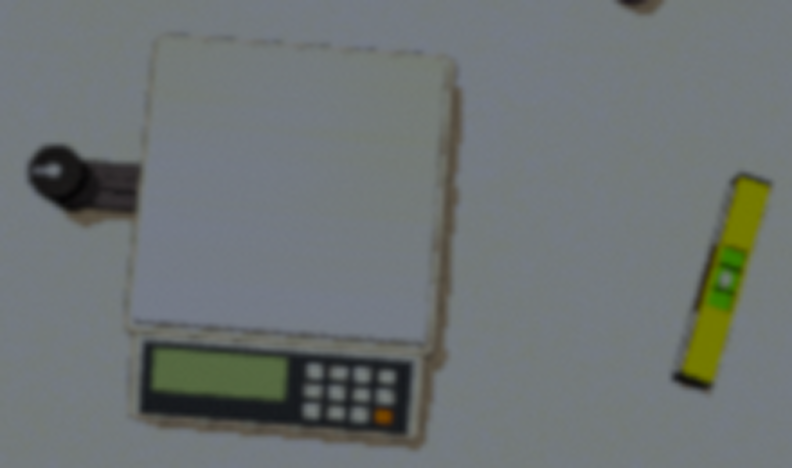

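The crop shows the pan with corners at about (158,36), (453,56), (428,343) and (133,322), the wheel at (58,173), and the real level at (726,280).

```bash
python3 - <<'E'
from h import *
np.set_printoptions(precision=4,suppress=True)
p=bot.capture("top")
f=lambda c,z:ray(p,(210+(c[0]+.5)/3.6-.5,140+(c[1]+.5)/3.6-.5),z)[:2]
C=[f(c,.085) for c in((158,36),(453,56),(428,343),(133,322))];C=np.array(C);print(C,C.mean(0))
for i in range(4): d=C[(i+1)%4]-C[i];print(np.linalg.norm(d),np.degrees(np.arctan2(d[1],d[0])))
w=f((58,173),.077);print(w,f((726,280),.036))
s=bot.capture("side");print(ray(s,(300.5,166),.072))
for y in (.19,.17,.15): pass
d=w-C.mean(0);print(np.linalg.norm(d),np.degrees(np.arctan2(d[1],d[0])))
print(bot.landmark_of("wheel_grip",s)[:1], [ray(s,r["point"],.066) for r in bot.landmark_of("wheel_grip",s)[:1]])
E
```

```text
[[ 0.6353  0.1629]
 [ 0.62   -0.0752]
 [ 0.3878 -0.0542]
 [ 0.4036  0.1756]] [0.5117 0.0523]
0.2386374467981883 -93.67338164990935
0.23309295086520845 174.839235973406
0.23036329313353981 86.06991170346596
0.23199298376465624 -3.1235843832124646
[0.5236 0.2404] [ 0.445  -0.3015]
[0.5183 0.2321 0.072 ]
0.18848681305891404 86.36247198790122
[{'point': [300.4, 166.3], 'p': 0.52}] [array([0.5202, 0.2401, 0.066 ])]
```

View pics/sidec.png

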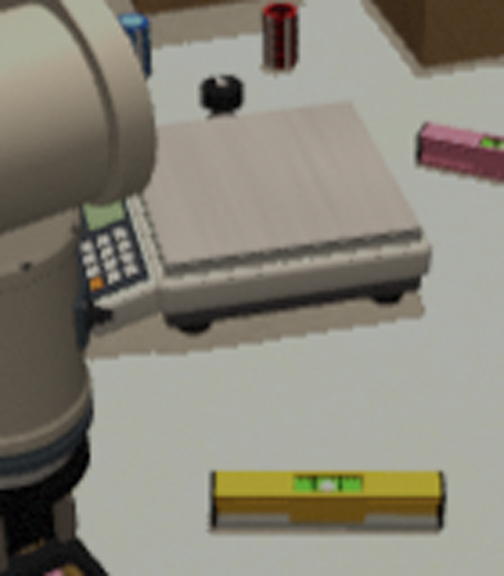

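The yellow level is vial up at crop pixels (327,485), and the pan is clear. I'm moving above the level.

play_rows:
  targets:
    - [-1,0.228,-0.139,0.02,0.39]
    - [-1,0.455,-0.277,0.08,0.773]
    - [-1,0.455,-0.277,0.137,0.773]
    - [-1,0.455,-0.277,0.137,0.773]
    - [-1,0.455,-0.277,0.137,0.773]
    - [-1,0.455,-0.277,0.137,0.773]
    - [-1,0.455,-0.277,0.137,0.773]
    - [-1,0.455,-0.277,0.137,0.773]
  newtons: 20

```text
time_s: 2.5
eef_pos: [0.4468, -0.3011, 0.199]
orientation: [[0.951, -0.31, -0.001], [-0.31, -0.951, 0.001], [-0.001, -0.001, -1.0]]
wrist_force: [-0.7, 0.4, -0.1]
gripper_width: 1.003
grasp_force: 0.0
```

play_rows:
  targets:
    - [-1,0,0,0.07,0]
    - [-1,0,0,0.11,0]
    - [-1,0,0,0.14,0]
    - [-1,0,0,0.14,0]
    - [1,0,0,0.14,0]
    - [1,0,0,0.14,0]
    - [1,0,0,0.14,0]
    - [1,0,0,0.14,0]
  newtons: 20

```text
time_s: 3.5
eef_pos: [0.4458, -0.3033, 0.0954]
orientation: [[0.949, -0.314, 0.001], [-0.314, -0.949, -0.0], [0.001, 0.0, -1.0]]
wrist_force: [-0.4, -0.2, -0.3]
gripper_width: 0.588
grasp_force: 0.0
```

play_rows:
  targets:
    - [1,0,0,0,0]
    - [1,0,0,0,0]
    - [1,0,0,0,0]
    - [1,0,0,0,0]
    - [1,0,0,-0.05,0]
    - [1,0,0,-0.12,0]
    - [1,0,0,-0.2,0]
    - [1,0,0,-0.2,0]

```text
time_s: 4.5
eef_pos: [0.4473, -0.3047, 0.2489]
orientation: [[0.949, -0.314, 0.006], [-0.314, -0.949, -0.005], [0.007, 0.003, -1.0]]
wrist_force: [0.3, -0.1, -5.0]
gripper_width: 0.302
grasp_force: 20.0
```

play_rows:
  targets:
    - [1,-0.01,-0.06,0,-0.2]
    - [1,-0.02,-0.13,0,-0.4]
    - [1,-0.03,-0.2,0,-0.6]
    - [1,-0.04,-0.27,0,-0.8]
    - [1,-0.05,-0.34,0,-1]
    - [1,-0.058,-0.41,0,-1]
    - [1,-0.068,-0.478,0,-1]
    - [1,-0.068,-0.478,0,-1]

```text
time_s: 5.5
eef_pos: [0.5092, 0.0559, 0.2429]
orientation: [[0.892, 0.453, -0.002], [0.453, -0.892, 0.0], [-0.002, -0.001, -1.0]]
wrist_force: [1.0, -1.3, -3.7]
gripper_width: 0.305
grasp_force: 20.0
```

play_rows:
  targets:
    - [1,0,0,0,-0.2]
    - [1,0,0,0,-0.4]
    - [1,0,0,0,-0.6]
    - [1,0,0,0,-0.8]
    - [1,0,0,0,-1]
    - [1,0,0,0,-1]
    - [1,0,0,0,-1]
    - [1,0,0,0,-1]

```text
time_s: 6.5
eef_pos: [0.5096, 0.0529, 0.2446]
orientation: [[0.316, 0.949, -0.001], [0.949, -0.316, -0.0], [-0.0, -0.0, -1.0]]
wrist_force: [0.4, 0.2, -5.0]
gripper_width: 0.304
grasp_force: 20.0
```

play_rows:
  targets:
    - [1,0,0,0,-0.2]
    - [1,0,0,0.02,-0.31]
    - [1,0,0,0.04,-0.31]
    - [1,0,0,0.05,-0.31]
    - [1,0,0,0.06,-0.31]
    - [1,0,0,0.06,-0.31]
    - [1,0,0,0.06,-0.31]
    - [1,0,0,0.06,-0.31]

```text
time_s: 7.5
eef_pos: [0.51, 0.0532, 0.2003]
orientation: [[0.076, 0.997, 0.001], [0.997, -0.076, 0.0], [0.0, 0.001, -1.0]]
wrist_force: [-0.6, -0.5, -4.9]
gripper_width: 0.302
grasp_force: 20.0
```

play_rows:
  targets:
    - [1,0,0,0.006,0]
    - [1,0,0,0.012,0]
    - [1,0,0,0.016,0]
    - [1,0,0,0.019,0]
    - [1,0,0,0.022,0]
    - [1,0,0,0.024,0]
    - [1,0,0,0.025,0]
    - [1,0,0,0.025,0]

```text
time_s: 8.5
eef_pos: [0.5098, 0.0531, 0.1812]
orientation: [[0.076, 0.997, 0.0], [0.997, -0.076, -0.0], [-0.0, 0.0, -1.0]]
wrist_force: [0.1, -0.1, -4.5]
gripper_width: 0.305
grasp_force: 20.0
```

play_rows:
  targets:
    - [1,0,0,0.001,0]
    - [1,0,0,0.001,0]
    - [1,0,0,0.001,0]
    - [1,0,0,0.002,0]
    - [1,0,0,0.002,0]
    - [1,0,0,0.002,0]
    - [1,0,0,0.002,0]
    - [1,0,0,0.002,0]

```text
time_s: 9.5
eef_pos: [0.5098, 0.0532, 0.1798]
orientation: [[0.076, 0.997, 0.0], [0.997, -0.076, 0.0], [0.0, 0.0, -1.0]]
wrist_force: [-0.2, 0.2, -2.4]
gripper_width: 0.301
grasp_force: 20.0
```

play_rows:
  targets:
    - [1,0,0,0.001,0]
    - [1,0,0,0.001,0]
    - [0.1,0,0,0.001,0]
    - [-1,0,0,0.001,0]
    - [-1,0,0,0.001,0]
    - [-1,0,0,0.001,0]
    - [-1,0,0,0.001,0]
    - [-1,0,0,0.001,0]

```text
time_s: 10.5
eef_pos: [0.5098, 0.0531, 0.1789]
orientation: [[0.076, 0.997, -0.0], [0.997, -0.076, -0.0], [-0.0, -0.0, -1.0]]
wrist_force: [0.1, -0.1, -0.5]
gripper_width: 0.933
grasp_force: 0.0
```

play_rows:
  targets:
    - [-1,0,0,0,0]
    - [-1,0,0,0,0]
    - [-1,0,0,-0.03,0]
    - [-1,0,0,-0.08,0]
    - [-1,0,0,-0.13,0]
    - [-1,0,0,-0.13,0]
    - [-1,0,0,-0.13,0]
    - [-1,0,0,-0.13,0]

```text
time_s: 11.5
eef_pos: [0.5091, 0.0531, 0.2751]
orientation: [[0.076, 0.997, -0.002], [0.997, -0.076, -0.0], [-0.0, -0.002, -1.0]]
wrist_force: [1.0, 0.4, -0.3]
gripper_width: 0.998
grasp_force: 0.0
```

play_rows:
  targets:
    - [-0.3,0.06,0,0,-0.2]
    - [-0.3,0.13,-0.001,0,-0.4]
    - [-0.3,0.2,-0.002,0,-0.6]
    - [-0.3,0.251,-0.002,0,-0.8]
    - [-0.3,0.251,-0.002,0,-0.9]
    - [-0.3,0.251,-0.002,0,-0.9]
    - [-0.3,0.251,-0.002,0,-0.9]
    - [-0.3,0.251,-0.002,0,-0.9]

```text
time_s: 12.5
eef_pos: [0.5225, 0.2404, 0.2762]
orientation: [[-0.589, 0.808, -0.0], [0.808, 0.589, -0.0], [0.0, -0.0, -1.0]]
wrist_force: [-0.2, 0.3, -0.3]
gripper_width: 0.649
grasp_force: 0.0
```

play_rows:
  targets:
    - [-0.3,0,0,0,-0.2]
    - [-0.3,0,0,0.03,-0.4]
    - [-0.3,0,0,0.06,-0.6]
    - [-0.3,0,0,0.08,-0.8]
    - [-0.3,0,0,0.08,-0.9]
    - [-0.3,0,0,0.08,-0.9]
    - [-0.3,0,0,0.08,-0.9]
    - [-0.3,0,0,0.08,-0.9]

```text
time_s: 13.5
eef_pos: [0.5227, 0.2409, 0.2167]
orientation: [[-0.973, 0.232, 0.0], [0.232, 0.973, 0.0], [-0.0, 0.0, -1.0]]
wrist_force: [-0.2, -0.0, 0.4]
gripper_width: 0.65
grasp_force: 0.0
```

```bash
python3 - <<'E'
from h import *
np.set_printoptions(precision=4,suppress=True)
for n in("side","top"):
    p=bot.capture(n);q=proj(p,[.51,.053,.121]);w=proj(p,[.522,.241,.066]);print(n,q,w)
    print([proj(p,[.51+.0076*5*k*.2,.053+.09*k,.121]) for k in(-1,1)])
    for k in("wheel_grip","level_mid"):
        print(k,[(r["p"],r["point"],ray(p,r["point"],.066 if k[0]=="w" else .103)[:2]) for r in bot.landmark_of(k,p)[:2]])
    x,y=map(int,q);save(p,n+"2",(x-90,y-50,x+50,y+50),5)
s=bot.observe();print(s["qpos"],s["eef_pos"],s["orientation"][:,1],s["gripper_width"])
a=[cv2.imread(f"pics/{n}2.png") for n in("side","top")]
cv2.imwrite("pics/both2.png",cv2.resize(np.vstack(a),(420,600)))
E
```

```text
side [313.2663 179.4908] [300.8059 166.1027]
[array([319.7323, 194.2543]), array([307.3776, 166.0453])]
wheel_grip [(0.68, [298.0, 167.5], array([0.5094, 0.2345])), (0.49, [312.0, 208.1], array([ 0.4799, -0.0267]))]
level_mid [(0.93, [381.8, 185.3], array([ 0.7222, -0.0244])), (0.77, [312.1, 185.5], array([0.5037, 0.0462]))]
top [290.1923 189.4951] [226.2953 189.0385]
[array([322.6939, 192.3268]), array([257.6801, 186.6625])]
wheel_grip []
level_mid [(0.91, [406.9, 294.8], array([ 0.2247, -0.2648])), (0.76, [292.3, 189.4], array([0.5141, 0.0481]))]
[ 0.4295  0.3736  1.818  -0.      0.9499 -0.9082] [0.5225 0.241  0.2165] [0.231  0.973  0.0001] 0.6516982983929906
```

View pics/both2.png

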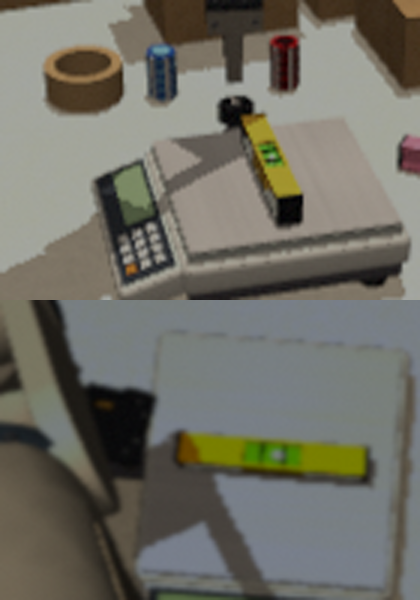

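The side view shows the level lying on the pan in line with the wheel. In the top view the bubble sits at about (278,454) in the stacked crop, right of the vial's centre and away from the wheel. Next I'll build a bubble gauge from the top view.

```bash
cat > b.py <<'E'
from h import *
def bubble():
    p=bot.capture("top");im=p["color"].astype(np.float32)
    hsv=cv2.cvtColor(p["color"],cv2.COLOR_RGB2HSV)
    m=np.zeros(im.shape[:2],np.uint8);m[178:202,250:332]=(hsv[178:202,250:332,1]>110)*255
    n,l,st,_=cv2.connectedComponentsWithStats(m);m=(l==1+st[1:,4].argmax()).astype(np.uint8)
    r=cv2.minAreaRect(cv2.findNonZero(m));b=cv2.boxPoints(r)
    pts=cv2.findNonZero(m)[:,0].astype(np.float32)
    vx,vy,cx,cy=cv2.fitLine(pts,cv2.DIST_L2,0,.01,.01).ravel()
    if vx<0:vx,vy=-vx,-vy
    t=np.arange(-40,40,.5);P=np.zeros((len(t),3))
    for o in(-1,-.5,0,.5,1):
        P+=cv2.remap(im,(cx+t*vx-o*vy)[None].astype(np.float32),(cy+t*vy+o*vx)[None].astype(np.float32),cv2.INTER_LINEAR)[0]/5
    return p,t,P,(cx,cy,vx,vy)
E
python3 - <<'E'
from b import *
p,t,P,g=bubble();print(g)
for a,c in zip(t,P):
    if abs(a)<13 or abs(a)>27: print(a,c.round().astype(int),end="; ")
E
```

```text
(np.float32(290.2117), np.float32(190.5015), np.float32(0.99697834), np.float32(0.07768009))
-40.0 [90 91 87]; -39.5 [89 88 87]; -39.0 [86 85 85]; -38.5 [84 82 82]; -38.0 [81 79 78]; -37.5 [78 76 75]; -37.0 [76 73 70]; -36.5 [74 70 66]; -36.0 [73 68 64]; -35.5 [72 68 63]; -35.0 [72 67 62]; -34.5 [71 66 61]; -34.0 [68 63 58]; -33.5 [63 59 54]; -33.0 [58 53 48]; -32.5 [51 45 39]; -32.0 [51 42 28]; -31.5 [56 41 16]; -31.0 [67 46  8]; -30.5 [79 53  2]; -30.0 [89 59  0]; -29.5 [96 63  0]; -29.0 [100  66   0]; -28.5 [101  67   0]; -28.0 [102  68   0]; -27.5 [102  68   0]; -12.5 [121 127   0]; -12.0 [120 126   0]; -11.5 [119 124   0]; -11.0 [115 120   0]; -10.5 [110 115   0]; -10.0 [102 112   0]; -9.5 [ 92 112   0]; -9.0 [ 83 114   0]; -8.5 [ 75 120   0]; -8.0 [ 71 124   0]; -7.5 [ 69 126   1]; -7.0 [ 68 127   1]; -6.5 [ 68 127   1]; -6.0 [ 68 126   2]; -5.5 [ 66 124   2]; -5.0 [ 63 117   3]; -4.5 [ 58 107   5]; -4.0 [ 54 100   5]; -3.5 [52 97  5]; -3.0 [ 54 101   4]; -2.5 [ 59 111   3]; -2.0 [ 64 118   6]; -1.5 [ 69 123  14]; -1.0 [ 74 125  26]; -0.5 [ 82 126  44]; 0.0 [ 89 125  61]; 0.5 [
[... 242 characters left out ...]
128   1]; 7.5 [ 69 128   1]; 8.0 [ 72 127   1]; 8.5 [ 77 127   0]; 9.0 [ 84 126   0]; 9.5 [ 95 126   0]; 10.0 [104 126   0]; 10.5 [112 126   0]; 11.0 [118 127   0]; 11.5 [120 127   0]; 12.0 [121 127   0]; 12.5 [121 127   0]; 27.5 [121 127   0]; 28.0 [121 128   0]; 28.5 [121 127   0]; 29.0 [120 126   0]; 29.5 [117 123   0]; 30.0 [111 117   1]; 30.5 [ 99 103   5]; 31.0 [85 89 11]; 31.5 [68 71 21]; 32.0 [55 56 31]; 32.5 [57 56 43]; 33.0 [61 59 54]; 33.5 [71 69 66]; 34.0 [81 80 76]; 34.5 [92 93 90]; 35.0 [102 105 102]; 35.5 [110 114 113]; 36.0 [117 122 122]; 36.5 [119 125 124]; 37.0 [120 127 126]; 37.5 [120 127 126]; 38.0 [120 127 126]; 38.5 [119 126 125]; 39.0 [119 125 124]; 39.5 [117 123 121];
```

play_rows:
  targets:
    - [-0.3,0,0,0.03,0]
    - [-0.3,0,0,0.06,0]
    - [-0.3,0,0,0.08,0]
    - [-0.3,0,0,0.105,0]
    - [1,0,0,0.105,0]
    - [1,0,0,0.105,0]
    - [1,0,0,0.105,0]
    - [1,0,0,0.105,0]
  newtons: 20

```text
time_s: 14.85
eef_pos: [0.5235, 0.2448, 0.1372]
orientation: [[-0.973, 0.232, 0.003], [0.232, 0.973, 0.007], [-0.001, 0.007, -1.0]]
wrist_force: [3.3, 25.7, -22.5]
gripper_width: 0.471
grasp_force: 20.0
```

play_rows:
  targets:
    - [1,0,0.003,0,0]
    - [1,0,0.005,0,0]
    - [1,0,0.005,0,0]
    - [1,0,0.005,0,0]
    - [1,0,0.005,0,0]
    - [1,0,0.005,0,0]
    - [1,0,0.005,0,0]
    - [1,0,0.005,0,0]

```text
time_s: 15.85
eef_pos: [0.5236, 0.2454, 0.1371]
orientation: [[-0.973, 0.231, 0.001], [0.231, 0.973, 0.001], [-0.0, 0.001, -1.0]]
wrist_force: [3.8, 6.3, -15.1]
gripper_width: 0.474
grasp_force: 20.0
```

play_rows:
  targets:
    - [1,-0.001,0.001,0.001,0.1]
    - [1,-0.001,0.001,0.001,0.25]
    - [1,-0.001,0.001,0.001,0.4]
    - [1,-0.001,0.001,0.001,0.55]
    - [1,-0.001,0.001,0.001,0.7]
    - [1,-0.001,0.001,0.001,0.85]
    - [1,-0.001,0.001,0.001,1]
    - [1,-0.001,0.001,0.001,1]

```text
time_s: 16.85
eef_pos: [0.5248, 0.2469, 0.1371]
orientation: [[-0.523, 0.853, 0.002], [0.853, 0.523, 0.003], [0.002, 0.003, -1.0]]
wrist_force: [1.9, 10.2, -9.8]
gripper_width: 0.476
grasp_force: 20.0
```

play_rows:
  targets:
    - [1,0.001,0.001,0.0005,0.15]
    - [1,0.002,0.001,0.0005,0.3]
    - [1,0.002,0.001,0.0005,0.45]
    - [1,0.002,0.001,0.0005,0.6]
    - [1,0.002,0.001,0.0005,0.75]
    - [1,0.002,0.001,0.0005,0.75]
    - [1,0.002,0.001,0.0005,0.75]
    - [1,0.002,0.001,0.0005,0.75]

```text
time_s: 17.85
eef_pos: [0.5261, 0.2475, 0.1371]
orientation: [[0.037, 0.999, 0.004], [0.999, -0.037, 0.002], [0.002, 0.004, -1.0]]
wrist_force: [8.7, 3.0, -9.4]
gripper_width: 0.473
grasp_force: 20.0
```

play_rows:
  targets:
    - [1,0,0,0,0]
    - [1,0,0,0,0]
    - [1,0,0,0,0]
    - [1,0,0,0,0]
    - [1,0,0,0,0]
    - [1,0,0,0,0]
    - [1,0,0,0,0]
    - [1,0,0,0,0]

```text
time_s: 18.85
eef_pos: [0.5261, 0.2475, 0.1371]
orientation: [[0.037, 0.999, 0.004], [0.999, -0.037, 0.002], [0.002, 0.004, -1.0]]
wrist_force: [7.6, 2.1, -10.0]
gripper_width: 0.474
grasp_force: 20.0
```

```bash
cat >> b.py <<'E'
def report():
    p,t,P,g=bubble();B=np.clip(P[:,2]-8,0,None)*(abs(t)<9);c=(B*t).sum()/B.sum()
    R=P[:,0];f=lambda lo,hi,s:np.interp(95,*((R[(t>lo)&(t<hi)],t[(t>lo)&(t<hi)]) if s>0 else (R[(t>lo)&(t<hi)][::-1],t[(t>lo)&(t<hi)][::-1])))
    e=(f(-13,-6.5,-1),f(6.5,13,1));print("g",g,"bubble",c,"edges",e,"off px",c-sum(e)/2,"mm",(c-sum(e)/2)/(65.26/180))
    for n in(1,2):print(np.c_[t,P[:,n]][(abs(t)<9)].round().astype(int)[:,1])
    return p
E
python3 - <<'E'
from b import *
p=report();save(p,"top3",(250,165,340,215),8)
s=bot.observe();print(s["qpos"],s["wrist_force"])
E
```

```text
g (np.float32(290.49103), np.float32(190.47604), np.float32(0.99718875), np.float32(0.074930266)) bubble 0.271257931605441 edges (np.float64(-9.758254104949923), np.float64(9.325366700176813)) off px 0.48770163399199606 mm 1.3451776604131058
[119 122 124 125 125 123 119 109  98  91  85  93 102 109 116 119 121 121
 122 120 118 111 104  95  88  92  98 109 119 122 125 126 126 125 125]
[  1   1   2   1   1   2   3   3   4   6   9  20  31  49  67  81  94  97
 100  92  83  67  51  35  19  10   3   2   2   1   1   1   0   0   0]
[ 4.37294248e-01  4.89542179e-01  1.85416131e+00 -2.22613574e-04
  7.93350956e-01  4.74181507e-01] [ 7.45787722  3.70252654 -9.83448613]
```

View pics/top3.png

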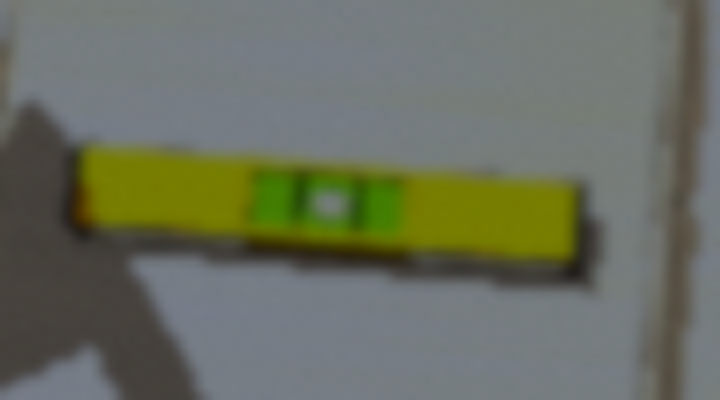

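The bubble is at (328,203) in the crop, between the lines at (299,200) and (358,205) and slightly right of the middle by about 1 mm. I'll turn a little more, then release.

play_rows:
  targets:
    - [1,0,0.001,0.0005,0.15]
    - [1,0,0.001,0.0005,0.35]
    - [1,0,0.001,0.0005,0.35]
    - [1,0,0.001,0.0005,0.35]
    - [1,0,0.001,0.0005,0.35]
    - [0.1,0,0.001,0.0005,0.35]
    - [-0.2,0,0.001,0.0005,0.35]
    - [-0.3,0,0.001,0.0005,0.35]

```text
time_s: 19.9
eef_pos: [0.5248, 0.2468, 0.1365]
orientation: [[0.306, 0.952, -0.0], [0.952, -0.306, -0.0], [-0.0, -0.0, -1.0]]
wrist_force: [0.0, -0.2, -0.9]
gripper_width: 0.643
grasp_force: 0.0
```

play_rows:
  targets:
    - [-0.3,0,0,0,0]
    - [-0.3,0,0,0,0]
    - [-0.3,0,0,-0.04,0]
    - [-0.3,0,0,-0.1,0]
    - [-0.3,0,0,-0.15,0]
    - [-0.3,0,0,-0.15,0]
    - [-0.3,0,0,-0.15,0]
    - [-0.3,0,0,-0.15,0]

```text
time_s: 20.9
eef_pos: [0.5242, 0.2465, 0.2472]
orientation: [[0.306, 0.952, -0.002], [0.952, -0.306, -0.001], [-0.002, -0.002, -1.0]]
wrist_force: [-0.2, 0.1, 0.0]
gripper_width: 0.648
grasp_force: 0.0
```

```bash
python3 - <<'E'
from b import *
p=report()
s=bot.observe();print(s["time_s"],s["eef_pos"],s["orientation"],s["gripper_width"],s["wrist_force"])
E
```

```text
g (np.float32(290.54654), np.float32(190.497), np.float32(0.9972283), np.float32(0.07440171)) bubble -0.12318445017681061 edges (np.float64(-9.735874744724303), np.float64(9.228488486700316)) off px 0.13050867883518263 mm 0.3599687739860998
[121 123 126 127 127 124 120 108  97  88  82  90  99 108 116 120 123 123
 123 120 116 110 104  95  88  93  99 110 120 124 127 127 127 126 126]
[  1   1   1   1   2   2   2   4   6  13  20  36  53  70  86  94 100  99
  96  87  76  60  46  30  16   9   3   2   0   0   1   1   1   0   0]
20.95 [0.5242986  0.24652785 0.24727472] [[ 0.30649213  0.95187063 -0.00220654]
 [ 0.95187176 -0.30649487 -0.00102643]
 [-0.00165332 -0.00178575 -0.99999704]] 0.6459001425449585 [ 0.08142935 -0.57449511 -0.50253012]
```

play_rows:
  targets:
    - [1,-0.06,0.015,0,-0.1]
    - [1,-0.13,0.03,0,-0.2]
    - [1,-0.2,0.045,0,-0.3]
    - [1,-0.252,0.06,0,-0.3]
    - [1,-0.252,0.06,0,-0.3]
    - [1,-0.252,0.06,0.015,-0.3]
    - [1,-0.252,0.06,0.029,-0.3]
    - [1,-0.252,0.06,0.029,-0.3]
  newtons: 20

```text
time_s: 21.95
eef_pos: [0.5091, 0.054, 0.2255]
orientation: [[0.074, 0.997, -0.003], [0.997, -0.074, -0.0], [-0.0, -0.003, -1.0]]
wrist_force: [0.2, 0.6, 0.4]
gripper_width: 0.003
grasp_force: 0.0
```

play_rows:
  targets:
    - [1,0,0,0.004,0]
    - [1,0,0,0.008,0]
    - [1,0,0,0.012,0]
    - [1,0,0,0.015,0]
    - [1,0,0,0.018,0]
    - [1,0,0,0.018,0]
    - [1,0,0,0.018,0]
    - [1,0,0,0.018,0]

```text
time_s: 22.95
eef_pos: [0.5099, 0.0531, 0.2135]
orientation: [[0.076, 0.997, 0.0], [0.997, -0.076, 0.0], [0.0, 0.0, -1.0]]
wrist_force: [0.6, -0.0, -0.0]
gripper_width: 0.008
grasp_force: 0.0
```

play_rows:
  targets:
    - [1,0,0,0.001,0]
    - [1,0,0,0.002,0]
    - [1,0,0,0.003,0]
    - [1,0,0,0.004,0]
    - [1,0,0,0.005,0]
    - [1,0,0,0.006,0]
    - [1,0,0,0.006,0]
    - [1,0,0,0.006,0]

```text
time_s: 23.95
eef_pos: [0.5098, 0.0531, 0.2095]
orientation: [[0.076, 0.997, 0.0], [0.997, -0.076, 0.0], [0.0, 0.0, -1.0]]
wrist_force: [-1.9, 0.1, 7.3]
gripper_width: 0.005
grasp_force: 3.6
```

play_rows:
  targets:
    - [1,0,0,0.0003,0]
    - [1,0,0,0.0003,0]
    - [1,0,0,0.0003,0]
    - [1,0,0,0.0003,0]
    - [1,0,0,0.0003,0]
    - [1,0,0,0.0003,0]
    - [1,0,0,0.0003,0]
    - [1,0,0,0.0003,0]

```text
time_s: 24.95
eef_pos: [0.5098, 0.0531, 0.2095]
orientation: [[0.076, 0.997, 0.0], [0.997, -0.076, 0.0], [0.0, 0.0, -1.0]]
wrist_force: [-3.5, -0.0, 10.4]
gripper_width: 0.005
grasp_force: 4.9
```

```bash
python3 - <<'E'
from h import *
for n in("side","top"):
    p=bot.capture(n);q=proj(p,[.51,.053,.121]);x,y=map(int,q);save(p,n+"4",(x-50,y-30,x+50,y+30),5)
cv2.imwrite("pics/both4.png",np.vstack([cv2.imread(f"pics/{n}4.png") for n in("side","top")]))
s=bot.observe();print(s["eef_pos"],s["wrist_force"],s["ft_torque"])
E
```

```text
[0.50983001 0.05314128 0.2094611 ] [-3.44900478 -0.19718361  9.70455638] [-0.10987675  0.56587788  0.01800967]
```

View pics/both4.png

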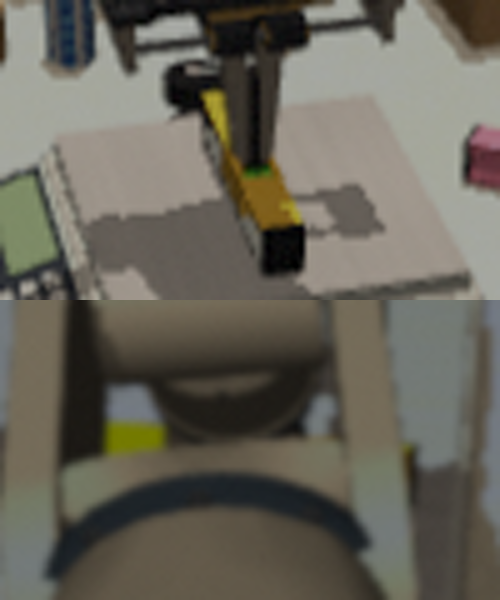

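The side view shows the shut fingertips pressing the middle of the vial near (257,170). The level lies flat on the pan, the push is 10 N, and the bubble was centred just before. Handing in.

```bash
python3 -c "
from cell import bot
print(bot.hand_in())"
```

```text
the job is handed in; nothing more can be done
None
```

I handed the job in with the level flat on the pan, the bubble within about 0.4 mm of the middle on the last reading before pressing (the arm hid the vial after that), and the fingers pressing with about 10 N; no verdict came back.

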